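Pack an electrode in the vacuum case, snap the lid shut and pump it down

ROBOT

A 6-joint arm with a two-finger parallel gripper is mounted at the origin on a cart in front of the work surface, level with it; the furniture and walls round the work are solid. World frame = base frame: x ahead of the robot, y to its left, z up, the work surface at z = 0. Lengths are in m, angles in rad, forces in N, time in s.
With the tool pointing down it reaches from about 0.3 to 0.775 m from the base axis. Payload 14.6 kg.
Tool frame: the origin (TCP) lies on the centre line of the jaws, within the pads' length; the fingertips stand 19 mm ahead of it and the grasp point (between the pads) is the TCP; z points along the fingers, y is the line along which they close (so a half turn about z gives the same grasp; the last joint's range is limited). The gripper opens to 94 mm and grips with 3 to 60 N. Pads are 16 mm wide; open, the fingers measure 119 mm over their backs; the gripper's body (75 mm by 177 mm) begins 78 mm behind the grasp point.
Start: joints at [1.222, 0.3, 1.521, -0, 1.321, -0.067], TCP at [0.153, 0.528, 0.224] pointing down, gripper open.
Joint ranges: [-3.03, 3.03], [-0.79, 2.21], [0.23, 2.52], [-1.04, 4.18], [0, 3.07], [-2.55, 2.55]. Speed limits (rad/s): [2.22, 2.22, 2.57, 3.14, 3.14, 3.14].

INTERFACE

Orientations are given as [roll, pitch, yaw] about the fixed x, y, z axes, in that order (R = Rz(yaw) Ry(pitch) Rx(roll)).
In Python, from station import get_obs, camera, workorder gives the robot as it stands.
- The arm moves only by the tool play_rows, never from a script. Its argument "motion" is a list that holds one entry, the list of rows, each a list of 7 numbers: the shift along the tool's x, y, z as a fraction of full scale, then the turn, a rotation vector about the tool's x, y, z as a fraction of full scale, then the opening, from -1 (shut) to 1 (fully open). In form: [[[x, y, z, ax, ay, az, grip], ...]]. A call has 1 to 10 rows; each row is the pose to reach, as a shift and turn from the pose commanded when the call began, along the tool's axes at that moment, turning the shorter way round; what a row does not reach only later rows make up. Full scale, the value 1, is 0.25 m for a shift and 2 pi rad for a turn. A row lasts 1/10 s, in which the tool goes at most 50 mm and 8.59 degrees, less where a joint would pass 70% of its speed; a pose out of reach is approached as far as the arm can. A call with a number of a shift or a turn outside -1 to 1 is refused whole. A call with a gripper value outside its range is refused whole. The fingers move at their own pace and stop on an object; "grip_force" is the grip in N (left out, the last holds). Time passes only in rows, so rows that repeat a pose let the fingers close. It gives the time, the measured TCP pose, the force, the opening and the grip force at its end, in the units of the state.
- get_obs(): the state, without advancing time (a new reading comes with each control period).
- camera(name): name is "side" or "top"; returns a dict with "frame" (420x560x3 uint8, red, green, blue), "z_map" (420x560 float32, m along the optical axis (not along the pixel's ray), 0 where there is no reading), "camera_matrix" (3x3 intrinsics, pixels), "D" ([k1, k2, p1, p2, k3] as OpenCV has them; the pictures are not rectified), "T" (4x4, takes a point from camera to world coordinates). Camera axes: x right, y up, looking along -z (the intrinsics and any distortion apply to the point x, -y, -z); pixel columns grow to the right and rows downward; lengths in m; the calibration is good to about 2 mm. A picture is of the moment at which its call begins.
- workorder.hand_in(): hands the job in; it is judged then, once.
The state is a dict: "time_s": time; "qpos": joint angles; "joint_vel": joint speeds; "tau": joint torques, N m; "ee_pos": TCP position; "eef_rot": TCP orientation; "force": force on the tool from outside, world axes, zero at the start; "moment": the same for the moment, N m; "grip_width": finger opening in m; "grip_force": force on a finger pad.
Only numpy, scipy, OpenCV 4.12 (cv2) and the standard library are available. Lean on these libraries where they do the work, as an engineer would, in place of code of your own. Each camera call takes 0.05 s, during which the arm holds its last target. There are 200 camera calls.

TASK

Stand the loose electrode that has the upright fins in the free space of the open blue vacuum case, beside the one already stored there. Then swing the lid down and press its front edge until the catch snaps and the lid is fully shut. Last, pull the red-handled pump lever towards the front of the case through its whole stroke and ease it back slowly to its rest, without letting it spring back; leave the other electrodes standing where they are.

Things in the scene. Friction and masses are not known exactly. Their poses are not given: they have to be found in the camera images.
- case: blue vacuum case fixed on the table. Origin: centre of its underside; x from its front to its hinge side, y to its left, z up (at yaw 0 the front faces the robot). Outside 130 (x) x 172 (y) x 68 mm high; walls 6 mm, inner floor at z = 6 mm. A grey pump housing 90 x 42 x 60 mm high stands at its right end (-y), centred at x = -10, y = -107 mm
- lid (a joint): angle of the case's lid (rad): 0 = fully shut, 1.57 = upright. Aluminium shell 136 x 176 x 28 mm hinged along the rear (+x) rim; the stiff hinge holds it where it is left. About 0.1 rad before shut a sprung roller catch at the middle of the front rim stops it; some 8 to 15 N down near its front edge takes it past the catch, and it snaps to 0 and stays
- lid_hinge (a point): fixed point on the lid's hinge axis, in the middle of the case's width: 68 mm behind the case's origin (+x), 68 mm above the table. The hinge axis runs along the case's y
- lid_edge (a point): where to press: on the lid's outer (upper) face, middle line, 123 mm from the hinge axis (the front edge is at 134 mm), 28 mm out from the hinge axis. Its axes turn with the lid: the case's axes at angle 0; x along the lid towards the hinge, z out of the upper face
- pump_lever (a joint): angle of the pump lever (rad): 0 = at rest, leaning 0.35 rad back (+x of the case) from upright; 1.0 = the end of its stroke, leaning 0.65 rad forward (-x). A spring of 3 to 9 N at the handle pulls it back to 0
- lever_grip (a point): where to take the lever: middle of the free part of its red round handle, 16 mm thick and 66 mm long, that runs along the case's y at the top of the lever; the handle is 100 mm from the lever's axis. The lever's arm is 50 mm to the left (+y) of this point, the handle's free end 30 mm to the right. Turns with the lever
- lever_pivot (a point): fixed point on the lever's axis (which runs along the case's y), abreast of lever_grip: at x = -10, y = -157, z = 66 mm of the case
- finned_electrode: graphite electrode on a square steel pallet, loose. Origin: centre of its underside, z up, x and y along the pallet's sides. Foot 52 x 52 mm to 8 mm height, body 49 x 49 mm from 13 to 44 mm height (grip it there); black top with three upright fins side by side, 65 mm high in all: the one to be stored
- stored_electrode: graphite electrode on a square steel pallet, loose. Origin: centre of its underside, z up, x and y along the pallet's sides. Foot 52 x 52 mm to 8 mm height, body 49 x 49 mm from 13 to 44 mm height (grip it there); black top a stepped block with a small round boss, 71 mm high in all: it stands already in the right half of the case
- stepped_electrode: graphite electrode on a square steel pallet, loose. Origin: centre of its underside, z up, x and y along the pallet's sides. Foot 52 x 52 mm to 8 mm height, body 49 x 49 mm from 13 to 44 mm height (grip it there); black top a stepped block with a small round boss, 71 mm high in all: a bystander on the table, to be left alone
- pointed_electrode: graphite electrode on a square steel pallet, loose. Origin: centre of its underside, z up, x and y along the pallet's sides. Foot 52 x 52 mm to 8 mm height, body 49 x 49 mm from 13 to 44 mm height (grip it there); black top tapering to a ridge, 88 mm high in all: a bystander on the table, to be left alone
Mind the look-alikes: they are no part of the job. Leave any pink look-alike of the stored_electrode alone.

How it is judged:
By the outcome, as a careful person would: the job done as asked, in the order asked, and still so for the second after the job is handed in, with the robot touching nothing.
It also fails if it takes over 72 s, if anything falls off the work surface, if the arm or the gripper's body presses on something with over 40 N, if the wrist force passes 120 N, or if a joint passes its speed limit or range.

## Working session

There is one attempt and no reset: what is moved stays moved. The work goes in short steps, Python scripts to look and compute and a tool call to move; the robot and the scene stay as the last step left them, time stands still between calls to the robot, and variables do not carry over. Pictures are saved under pics/ and viewed, at most 10 in all, crops included, and the job is handed in when it is done.

Besides the shell and the picture viewer there is one more tool, called after "Call:" as name(argument=value, ...), one argument or row to a line, values as JSON. play_rows: Moves the arm, as the interface text tells. Its arguments: {"type":"object","properties":{"motion":{"type":"array"},"grip_force":{"type":"number"}},"required":["motion"]}

```bash
ls; mkdir -p pics
python3 - <<'E'
from station import get_obs,camera
import cv2,numpy as np
print(get_obs())
for n in("top","side"):
    c=camera(n);cv2.imwrite(f"pics/{n}0.png",c["frame"][:,:,::-1]);np.savez(f"{n}0.npz",**c)
    print(n,c["camera_matrix"],c["D"],c["T"],c["z_map"].min(),c["z_map"].max())
E
```

```text
pics
{'time_s': 0.0, 'qpos': array([ 1.22242898e+00,  3.00434052e-01,  1.52155196e+00, -6.30035183e-06,
        1.32069690e+00, -6.65930316e-02]), 'joint_vel': array([-0.00026673,  0.0006384 ,  0.00016703,  0.00164486, -0.00064612,
       -0.00082326]), 'tau': array([-7.05341081e-04, -5.31821716e+01, -3.52705014e+01,  7.07658450e-02,
        2.47379526e-02, -7.44307886e-05]), 'ee_pos': array([0.15285553, 0.52809415, 0.22391896]), 'eef_rot': array([-3.14050441e+00, -6.64607358e-05,  2.85981987e+00]), 'force': array([ 0.61811607, -0.16027262,  0.60850046]), 'moment': array([-0.04636234,  0.02083753, -0.00588712]), 'grip_force': 0.0, 'grip_width': 0.0937518249129431}
top [[426.28238704   0.         284.33472908]
 [  0.         426.28238704 208.34926394]
 [  0.           0.           1.        ]] [-0.06100338  0.          0.          0.          0.        ] [[ 0.00614884  0.99558269 -0.09368721  0.47877993]
 [-0.99985708  0.00759651  0.01510338 -0.0522143 ]
 [ 0.01574835  0.09358095  0.99548711  1.06051716]
 [ 0.          0.          0.          1.        ]] 0.0 1.9157326
side [[465.19124116   0.         278.43779382]
 [  0.         465.19124116 216.88398829]
 [  0.           0.           1.        ]] [-0.03297944  0.          0.          0.          0.        ] [[-0.99976359 -0.02135812  0.00407349  0.55729554]
 [ 0.01394848 -0.48628967  0.87368633  0.90525735]
 [-0.0166794   0.8735366   0.48647262  0.65865275]
 [ 0.          0.          0.          1.        ]] 0.0 2.9213192
```

View pics/top0.png

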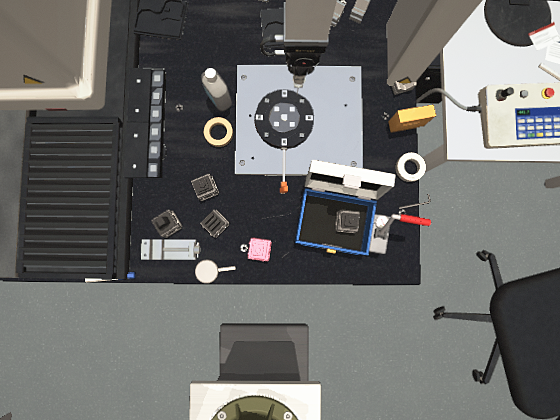

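View pics/side0.png

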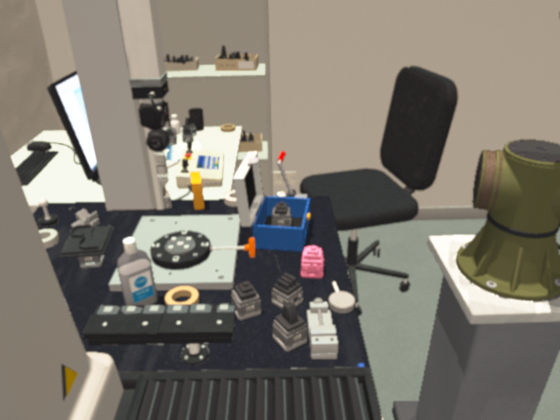

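The top view shows the case at about (337,215), the lid open behind it and the stored electrode at (348,222). The red lever is at (415,220) and the pink look-alike at (259,249). The dark electrodes are at (204,187), (167,220) and (214,222). I'll enlarge both views to tell them apart.

Run:
```python
import cv2,numpy as np
t=cv2.imread("pics/top0.png");s=cv2.imread("pics/side0.png")
a=cv2.resize(t[150:270,140:280],None,fx=2.8,fy=2.8,interpolation=3)
b=cv2.resize(s[260:360,220:340],None,fx=3.3,fy=3.3,interpolation=3)
c=cv2.resize(t[150:270,285:445],None,fx=2.45,fy=2.45,interpolation=3)
d=cv2.resize(s[140:260,220:340],None,fx=2.45,fy=2.45,interpolation=3)
o=np.zeros((600,800,3),np.uint8)
def put(i,y,x):
    h,w=min(i.shape[0],600-y),min(i.shape[1],800-x);o[y:y+h,x:x+w]=i[:h,:w]
put(a,0,0);put(b,0,400);put(c,300+36,0);put(d,336,400)
cv2.imwrite("pics/crop1.png",o)
```

```text
(no output)
```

View pics/crop1.png

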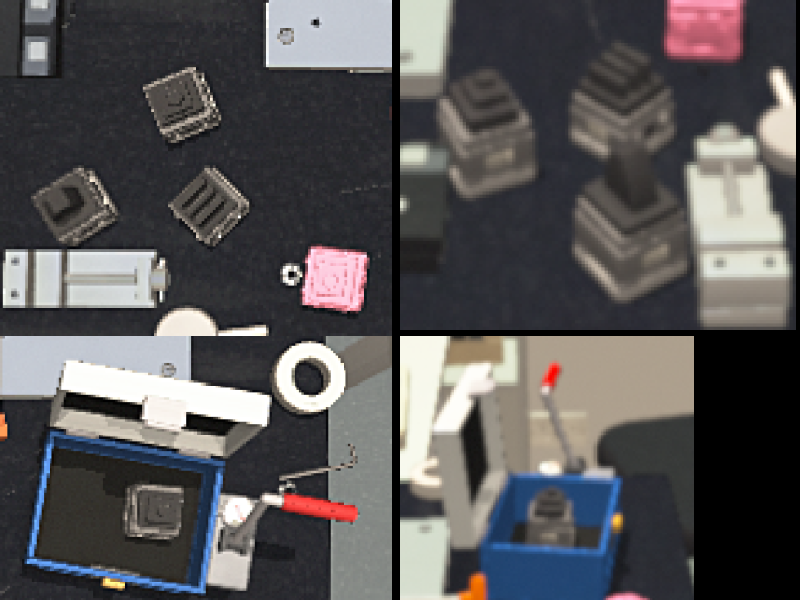

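The crops show the finned electrode at (214,222) in the top view and about (288,291) in the side view. The pointed one is at (167,220) and the stepped one at (204,187). The case opens towards the bottom of the image, which is the robot side, with its yellow catch at (331,250) and the lever at the right end. Next I'll measure positions.

```bash
cat > h.py <<'E'
import numpy as np,cv2
from station import get_obs,camera
def rays(c,uv):
    n=cv2.undistortPoints(np.asarray(uv,float).reshape(-1,1,2),c["camera_matrix"],np.asarray(c["D"],float)).reshape(-1,2)
    return np.c_[n[:,0],-n[:,1],-np.ones(len(n))]@c["T"][:3,:3].T, c["T"][:3,3]
def cloud(c):
    h,w=c["z_map"].shape;v,u=np.mgrid[:h,:w]
    d,o=rays(c,np.c_[u.ravel(),v.ravel()]);z=c["z_map"].ravel()[:,None]
    P=(o+d*z).reshape(h,w,3);P[c["z_map"]<=0]=np.nan;return P
def plane(c,uv,z):
    d,o=rays(c,uv);return o+d*((z-o[2])/d[:,2])[:,None]
def hsv(c): return cv2.cvtColor(c["frame"],cv2.COLOR_RGB2HSV)
def load(n): return dict(np.load(n+"0.npz"))
def rect(p): # mm
    (x,y),(w,h),a=cv2.minAreaRect((p[:,:2]*1000).astype(np.float32));return np.round([x,y,w,h,a],1)
E
python3 - <<'E'
from h import *
T,S=load("top"),load("side")
for nm,c,px,tb in(("top",T,(214,222),(120,290)),("side",S,(288,291),(270,310))):
    P=cloud(c);H=hsv(c)
    print(nm,"at px",P[px[1],px[0]].round(4),"table",P[tb[1]-15,tb[0]].round(4))
    # electrode: connected comp. of raised points
    m=(P[...,2]>0.012)&(P[...,2]<0.12)
    for z0 in(0.012,0.02,0.05,0.06):
        m=((P[...,2]>z0)&(P[...,2]<0.1)&(np.hypot(P[...,0]-0.39,P[...,1]-0.12)<.4)).astype(np.uint8)
        n,l=cv2.connectedComponents(m);k=l[px[1],px[0]]
        if k:
            q=P[l==k];print(z0,len(q),rect(q),"z",np.percentile(q[:,2],[1,50,90,99]).round(4))
    b=(H[...,0]>100)&(H[...,0]<125)&(H[...,1]>150)&(H[...,2]>60)
    b&=(abs(P[...,1]+.2)<.2)&(P[...,2]>0)&(P[...,2]<.1)
    q=P[b];print("blue",len(q),rect(q),np.percentile(q[:,2],[1,50,90,99]).round(4))
    q2=q[q[:,2]>.060];print("rim",len(q2),rect(q2),np.median(q2[:,2]),cv2.boxPoints(cv2.minAreaRect((q2[:,:2]*1000).astype(np.float32))).round(0).tolist())
    r=((H[...,0]<5)|(H[...,0]>174))&(H[...,1]>190)&(H[...,2]>120)&(P[...,2]>.08)&(P[...,2]<.3)&(P[...,1]<0)&(P[...,0]<.7)
    q=P[r];mu=q.mean(0);d=np.linalg.svd(q-mu)[2][0];t=(q-mu)@d
    print("red",len(q),mu.round(4),d.round(3),(mu+d*t.min()).round(4),(mu+d*t.max()).round(4))
    w=(P[...,2]>.075)&(P[...,2]<.25)&(H[...,1]<60)&(H[...,2]>150)&(P[...,0]>.4)&(P[...,0]<.65)&(P[...,1]<-.05)&(P[...,1]>-.35)
    q=P[w];print("lid",len(q),np.percentile(q,[1,25,50,75,99],axis=0).round(3).tolist())
    g=(P[...,2]>.02)&(P[...,2]<.095)&(H[...,1]<90)&(P[...,0]<.48)&(P[...,0]>.3)&(P[...,1]<-.1)&(P[...,1]>-.25);
E
```

```text
top at px [0.5402 0.0993 0.0488] table [0.4117 0.3266 0.0292]
0.012 424 [537.4 102.2  48.6  50.1  45.8] z [0.0216 0.0458 0.0631 0.0661]
0.02 421 [537.4 102.2  48.6  50.1  45.8] z [0.0223 0.0459 0.0631 0.0661]
blue 569 [ 541.9 -188.5  171.3  131.3   80.2] [0.0064 0.0658 0.0696 0.0715]
rim 355 [ 542.6 -188.6  171.2  129.9   80.1] 0.06751820113589635 [[464.0, -262.0], [592.0, -284.0], [621.0, -115.0], [493.0, -93.0]]
red 91 [ 0.5404 -0.3424  0.165 ] [-0.132 -0.991  0.007] [ 0.5443 -0.3125  0.1648] [ 0.5361 -0.3745  0.1652]
lid 1187 [[0.544, -0.306, 0.076], [0.619, -0.25, 0.199], [0.63, -0.209, 0.201], [0.638, -0.179, 0.202], [0.65, -0.119, 0.214]]
side at px [0.5366 0.1287 0.0478] table [ 0.5757  0.0801 -0.0007]
0.012 1652 [5.378e+02 1.692e+02 6.570e+01 1.693e+02 3.000e-01] z [0.0129 0.0443 0.0687 0.0869]
0.02 1497 [537.1 169.1  65.2 169.3   0.9] z [0.0205 0.0464 0.0706 0.0872]
blue 1894 [ 540.5 -188.2  178.8  130.7   80.5] [0.002  0.0417 0.0656 0.0696]
rim 378 [ 541.2 -186.7  174.8  128.3   80.3] 0.06560364170060168 [[463.0, -262.0], [590.0, -284.0], [619.0, -111.0], [493.0, -90.0]]
red 28 [ 0.5392 -0.3362  0.1673] [0.172 0.985 0.018] [ 0.5343 -0.3643  0.1667] [ 0.543  -0.3144  0.1677]
lid 800 [[0.526, -0.298, 0.077], [0.613, -0.266, 0.113], [0.634, -0.159, 0.16], [0.642, -0.118, 0.201], [0.65, -0.113, 0.213]]
```

Run:
```python
from h import *
T,S=load("top"),load("side")
C=np.array([.5425,-.1885]);y=-.172
R=np.array([[np.cos(y),-np.sin(y)],[np.sin(y),np.cos(y)]])
for nm,c in(("top",T),("side",S)):
    P=cloud(c);H=hsv(c)
    for z0,z1 in((.012,.046),(.05,.075)):
        m=(np.hypot(P[...,0]-.5374,P[...,1]-.1022)<.045)&(P[...,2]>z0)&(P[...,2]<z1)
        q=P[m];print(nm,"fin",z0,len(q),rect(q),np.percentile(q[:,2],98))
        if z0>.04:
            for a in(45.8,-44.2):
                d=np.array([np.cos(np.radians(a)),np.sin(np.radians(a))]);t=q[:,:2]@d;print("  ext",a,t.min()-np.array([.5374,.1022])@d,t.max()-np.array([.5374,.1022])@d)
    L=P.copy();L[...,:2]=(P[...,:2]-C)@R   # case frame
    m=(abs(L[...,0])<.055)&(abs(L[...,1])<.076)&(L[...,2]>.03)&(L[...,2]<.085)&(H[...,1]<90)
    q=L[m];print(nm,"stored",len(q),rect(q),np.percentile(q,[2,98],axis=0).round(3).tolist())
    m=(abs(L[...,1])<.088)&(L[...,2]>.075)&(L[...,2]<.3)&(L[...,0]>.02)&(L[...,0]<.14)
    q=L[m];print(nm,"lid")
    for z in np.arange(.07,.24,.015):
        k=q[(q[:,2]>=z)&(q[:,2]<z+.015)]
        if len(k)>3:print("  ",z.round(3),len(k),np.percentile(k[:,0],[3,50,97]).round(3),np.percentile(k[:,1],[3,97]).round(3))
    m=(L[...,0]>.1)&(L[...,0]<.25)&(abs(L[...,1])<.12)&(L[...,2]>.05)&(L[...,2]<.6)
    q=L[m];print("behind",len(q),q.max(0) if len(q) else"",q.min(0) if len(q) else "")
P=cloud(T)
q=P.reshape(-1,3);q=q[np.isfinite(q[:,0])]
for x in np.arange(0,.9,.1):
    print(x.round(1),[ (lambda k:round(float(k.max()),2) if len(k) else None)(q[(abs(q[:,0]-x)<.05)&(abs(q[:,1]-yy)<.05)][:,2]) for yy in np.arange(.6,-.6,-.1)])
```

```text
top fin 0.012 216 [537.4 102.2  48.6  50.1  45.8] 0.0457955267137327
top fin 0.05 130 [539.7 103.   34.9  31.8  58.3] 0.06627760851785532
  ext 45.8 -0.017261549903995477 0.017088041213189076
  ext -44.2 -0.014198061875790868 0.019126429611955598
top stored 436 [ -9.4 -35.4  87.2  51.7   5.7] [[-0.016, -0.054, 0.033], [0.032, -0.008, 0.076]]
top lid
   0.07 86 [0.069 0.087 0.089] [-0.083  0.081]
   0.085 106 [0.071 0.088 0.09 ] [-0.084  0.085]
   0.1 117 [0.072 0.09  0.091] [-0.084  0.087]
   0.115 120 [0.073 0.091 0.092] [-0.083  0.085]
   0.13 35 [0.075 0.091 0.093] [-0.086  0.088]
   0.145 22 [0.075 0.079 0.091] [-0.084  0.088]
   0.16 17 [0.077 0.078 0.096] [-0.086  0.088]
   0.175 18 [0.077 0.079 0.096] [-0.084  0.088]
   0.19 1037 [0.08  0.094 0.106] [-0.082  0.083]
   0.205 232 [0.06  0.073 0.086] [-0.018  0.017]
behind 908 [0.24928927 0.11999449 0.55904328] [ 0.10002934 -0.08694011  0.05013625]
side fin 0.012 399 [537.3 118.5  65.9  38.3   3.3] 0.045726772896322064
side fin 0.05 201 [539.3 104.2  30.   33.2  44.1] 0.06613308240863314
  ext 45.8 -0.012283071758213415 0.0182390
[... 751 characters left out ...]
76, -0.77, -0.76, -0.67, -0.68, None, -0.67, -0.67, -0.77, -0.76, -0.77]
0.1 [-0.77, 0.24, -0.76, -0.76, 0.0, 0.02, 0.06, 0.02, 0.0, -0.77, -0.76, -0.76]
0.2 [-0.77, -0.77, -0.77, -0.77, 0.0, 0.0, 0.0, 0.0, -0.0, -0.77, -0.77, -0.77]
0.3 [-0.77, -0.77, -0.77, -0.77, -0.76, -0.77, -0.77, -0.77, -0.76, -0.77, -0.76, -0.77]
0.4 [0.05, 0.05, 0.05, 0.05, 0.01, 0.02, 0.02, 0.01, 0.01, 0.01, 0.01, None]
0.5 [0.05, 0.05, 0.05, 0.05, 0.09, 0.07, 0.07, 0.07, 0.08, 0.17, 0.17, None]
0.6 [0.05, 0.05, 0.05, 0.1, 0.1, 0.07, 0.01, 0.2, 0.22, 0.2, 0.02, None]
0.7 [0.05, 0.05, 0.05, 0.11, 0.1, 0.05, 0.05, 0.2, 0.2, 0.03, 0.03, -0.06]
0.8 [0.19, 0.35, 0.4, 0.11, 0.1, 0.17, 0.43, 0.56, 0.03, 0.09, 0.09, -0.05]
```

```bash
cat >> h.py <<'E'
from scipy.spatial.transform import Rotation as Ro
C=np.array([.5425,-.1885]);Y=-.172
def cw(x,y,z): # case mm -> world m
    x,y=x/1000,y/1000;return [C[0]+x*np.cos(Y)-y*np.sin(Y),C[1]+x*np.sin(Y)+y*np.cos(Y),z/1000]
def plan(*wps,start=None):
    """wps: (world pos, yaw[rad]); prints fractions for one call each"""
    o=get_obs();p,r=(o["ee_pos"],Ro.from_euler("xyz",o["eef_rot"])) if start is None else (np.array(start[0]),Ro.from_euler("xyz",[np.pi,0,start[1]]))
    for q,yw in wps:
        q=np.array(q);t=Ro.from_euler("xyz",[np.pi,0,yw])
        print((r.inv().apply(q-p)/.25).round(4),((r.inv()*t).as_rotvec()/2/np.pi).round(4),"to",q.round(4));p,r=q,t
E
python3 - <<'E'
from h import *
y=np.radians(45.8)
m=lambda f:[.1529+f*(.5385-.1529),.5281+f*(.1025-.5281),.224]
plan((m(.42),np.radians(105)),(m(.84),y),((.5385,.1025,.12),y),((.5385,.1025,.034),y))
E
```

```text
[-8.212e-01 -5.067e-01  3.000e-04] [-2.000e-04  1.000e-04  1.635e-01] to [0.3149 0.3493 0.224 ]
[-0.8583  0.4407  0.    ] [ 0.     -0.      0.1644] to [0.4768 0.1706 0.224 ]
[-0.0232  0.3668  0.416 ] [0. 0. 0.] to [0.5385 0.1025 0.12  ]
[ 0.    -0.     0.344] [0. 0. 0.] to [0.5385 0.1025 0.034 ]
```

Call:
play_rows(
  motion=[
    [[-0.8212,-0.5067,0,0,0,0.1635,0.6],[-0.8212,-0.5067,0,0,0,0.1635,0.6],[-0.8212,-0.5067,0,0,0,0.1635,0.6],[-0.8212,-0.5067,0,0,0,0.1635,0.6],[-0.8212,-0.5067,0,0,0,0.1635,0.6],[-0.8212,-0.5067,0,0,0,0.1635,0.6],[-0.8212,-0.5067,0,0,0,0.1635,0.6],[-0.8212,-0.5067,0,0,0,0.1635,0.6],[-0.8212,-0.5067,0,0,0,0.1635,0.6]],
  ],
)

```text
time_s: 1.0
ee_pos: [0.3148, 0.3495, 0.2243]
eef_rot: [-3.141, 0.0, 1.837]
force: [-0.6, -0.3, -1.0]
grip_width: 0.0747
grip_force: 0.0
```

Call:
play_rows(
  motion=[
    [[-0.8583,0.4407,0,0,0,0.1644,0.6],[-0.8583,0.4407,0,0,0,0.1644,0.6],[-0.8583,0.4407,0,0,0,0.1644,0.6],[-0.8583,0.4407,0,0,0,0.1644,0.6],[-0.8583,0.4407,0,0,0,0.1644,0.6],[-0.8583,0.4407,0,0,0,0.1644,0.6],[-0.8583,0.4407,0,0,0,0.1644,0.6],[-0.8583,0.4407,0,0,0,0.1644,0.6],[-0.8583,0.4407,0,0,0,0.1644,0.6]],
  ],
)

```text
time_s: 1.9
ee_pos: [0.4767, 0.1711, 0.2244]
eef_rot: [-3.142, 0.0, 0.806]
force: [-0.5, -0.2, -0.2]
grip_width: 0.0753
grip_force: 0.0
```

Run:
```python
from h import *
y=np.radians(45.8)
print(get_obs())
plan(((.5385,.1025,.12),y),((.5385,.1025,.034),y))
```

```text
{'time_s': 1.9, 'qpos': array([ 2.72185900e-01,  2.03034457e-01,  1.64230505e+00, -6.55651244e-06,
        1.29644488e+00,  1.03693338e+00]), 'joint_vel': array([ 0.00467221, -0.00238756,  0.00066188, -0.00089365, -0.00132642,
        0.00615102]), 'tau': array([-3.44321961e-01, -4.70813942e+01, -3.50627410e+01,  4.25019593e-02,
       -5.76965092e-02,  3.73992221e-01]), 'ee_pos': array([0.47670539, 0.17105188, 0.22436285]), 'eef_rot': array([-3.14150052e+00,  1.68266761e-04,  8.06050628e-01]), 'force': array([-0.49539294, -0.18052734, -0.21710779]), 'moment': array([-0.01246971,  0.13533271,  0.00453585]), 'grip_force': 0.0, 'grip_width': 0.07528704162797918}
[-0.0267  0.3682  0.4174] [-0.      0.      0.0011] to [0.5385 0.1025 0.12  ]
[ 0.    -0.     0.344] [0. 0. 0.] to [0.5385 0.1025 0.034 ]
```

Call:
play_rows(
  motion=[
    [[-0.025,0.367,0.2,0,0,0,0.6],[-0.025,0.367,0.2,0,0,0,0.6],[-0.025,0.367,0.416,0,0,0,0.6],[-0.025,0.367,0.416,0,0,0,0.6],[-0.025,0.367,0.416,0,0,0,0.6]],
  ],
)

```text
time_s: 2.4
ee_pos: [0.5376, 0.1028, 0.1202]
eef_rot: [-3.14, 0.002, 0.803]
force: [-0.8, -0.4, 0.6]
grip_width: 0.075
grip_force: 0.0
```

Call:
play_rows(
  motion=[
    [[0,0,0.1,0,0,0,0.6],[0,0,0.2,0,0,0,0.6],[0,0,0.28,0,0,0,0.6],[0,0,0.344,0,0,0,0.6],[0,0,0.344,0,0,0,0.6],[0,0,0.344,0,0,0,-0.3],[0,0,0.344,0,0,0,-0.3],[0,0,0.344,0,0,0,-0.3],[0,0,0.344,0,0,0,-0.3],[0,0,0.344,0,0,0,-0.3]],
  ],
  grip_force=25,
)

```text
time_s: 3.4
ee_pos: [0.5387, 0.1025, 0.0354]
eef_rot: [3.141, -0.001, 0.8]
force: [-1.4, 0.6, 6.4]
grip_width: 0.0487
grip_force: 25.0
```

Run:
```python
from h import *
for n in("top","side"):
    c=camera(n);np.savez(f"{n}1.npz",**c);f=c["frame"][:,:,::-1]
    cv2.imwrite(f"pics/{n}1.png",f)
    P=cloud(c)
    m=(np.hypot(P[...,0]-.5374,P[...,1]-.1022)<.03)&(P[...,2]>.05)&(P[...,2]<.072)
    q=P[m];print(n,len(q),rect(q) if len(q)>3 else"")
print(get_obs()["ee_pos"])
t=cv2.imread("pics/top1.png")[140:280,130:300];s=cv2.imread("pics/side1.png")[200:360,180:350]
cv2.imwrite("pics/c2.png",np.hstack([cv2.resize(t,(400,330)),cv2.resize(s,(400,330))]))
```

```text
top 0 
side 252 [539.7 104.7  29.8  57.   42.6]
[0.53866677 0.10249337 0.03538635]
```

View pics/c2.png

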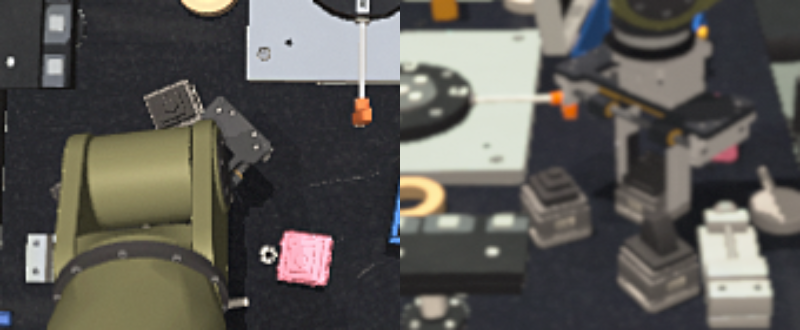

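The crop shows the finned electrode held between the pads at about (645,185), with the bystanders untouched. Now I'll lift and carry.

Run:
```python
from h import *
a=np.radians(45.8)
plan(((.5385,.1025,.174),a),((.535,.02,.174),Y),(cw(0,39,174),Y),(cw(0,39,80),Y),(cw(0,39,42),Y),start=((.5385,.1025,.034),a))
```

```text
[ 0.    0.   -0.56] [0. 0. 0.] to [0.5385 0.1025 0.174 ]
[-0.2463  0.22    0.    ] [ 0.     -0.      0.1546] to [0.535 0.02  0.174]
[0.1723 0.6606 0.    ] [0. 0. 0.] to [ 0.5492 -0.1501  0.174 ]
[ 0.    -0.     0.376] [0. 0. 0.] to [ 0.5492 -0.1501  0.08  ]
[ 0.    -0.     0.152] [0. 0. 0.] to [ 0.5492 -0.1501  0.042 ]
```

Call:
play_rows(
  motion=[
    [[0,0,-0.1,0,0,0,-0.3],[0,0,-0.25,0,0,0,-0.3],[0,0,-0.4,0,0,0,-0.3],[0,0,-0.56,0,0,0,-0.3],[0,0,-0.56,0,0,0,-0.3],[0,0,-0.56,0,0,0,-0.3]],
  ],
)

```text
time_s: 4.1
ee_pos: [0.538, 0.1023, 0.174]
eef_rot: [-3.142, 0.0, 0.8]
force: [0.5, 0.4, -6.0]
grip_width: 0.0486
grip_force: 25.0
```

Call:
play_rows(
  motion=[
    [[-0.08,0.07,0,0,0,0.02,-0.3],[-0.16,0.14,0,0,0,0.04,-0.3],[-0.2463,0.22,0,0,0,0.06,-0.3],[-0.2463,0.22,0,0,0,0.08,-0.3],[-0.2463,0.22,0,0,0,0.1,-0.3],[-0.2463,0.22,0,0,0,0.12,-0.3],[-0.2463,0.22,0,0,0,0.14,-0.3],[-0.2463,0.22,0,0,0,0.1546,-0.3],[-0.2463,0.22,0,0,0,0.1546,-0.3],[-0.2463,0.22,0,0,0,0.1546,-0.3]],
  ],
)

```text
time_s: 5.1
ee_pos: [0.5342, 0.0198, 0.1729]
eef_rot: [3.141, 0.003, -0.169]
force: [0.4, 0.4, -4.8]
grip_width: 0.0487
grip_force: 25.0
```

Call:
play_rows(
  motion=[
    [[0.04,0.14,0,0,0,0,-0.3],[0.08,0.28,0,0,0,0,-0.3],[0.12,0.42,0,0,0,0,-0.3],[0.15,0.56,0,0,0,0,-0.3],[0.1723,0.63,0,0,0,0,-0.3],[0.1723,0.6606,0,0,0,0,-0.3],[0.1723,0.6606,0,0,0,0,-0.3],[0.1723,0.6606,0,0,0,0,-0.3]],
  ],
)

```text
time_s: 5.9
ee_pos: [0.549, -0.1491, 0.1742]
eef_rot: [-3.141, 0.0, -0.171]
force: [-0.2, -0.0, -5.0]
grip_width: 0.049
grip_force: 25.0
```

Run:
```python
from h import *
print(get_obs()["ee_pos"],get_obs()["eef_rot"])
R=np.array([[np.cos(Y),-np.sin(Y)],[np.sin(Y),np.cos(Y)]])
ims=[]
for n in("top","side"):
    c=camera(n);f=c["frame"][:,:,::-1]
    P=cloud(c);L=P.copy();L[...,:2]=(P[...,:2]-C)@R
    m=(np.hypot(L[...,0],L[...,1]-.039)<.045)&(L[...,2]>.13)&(L[...,2]<.23)
    q=L[m]
    for z in np.arange(.13,.23,.01):
        k=q[(q[:,2]>=z)&(q[:,2]<z+.01)]
        if len(k)>5: print(n,z.round(2),len(k),np.percentile(k[:,:2],[2,98],axis=0).round(3).tolist())
    ims.append(cv2.resize(f[130:280,270:450] if n=="top" else f[130:270,200:360],(400,330)))
cv2.imwrite("pics/c3.png",np.hstack(ims))
plan((cw(0,39,174),Y),(cw(0,39,80),Y))
```

```text
[ 0.54895611 -0.14914457  0.17423354] [-3.14122512e+00  4.86467534e-04 -1.70526156e-01]
top 0.14 13 [[-0.026, 0.02], [-0.024, 0.053]]
top 0.16 15 [[-0.026, 0.029], [-0.023, 0.054]]
side 0.13 6 [[-0.025, 0.047], [0.022, 0.064]]
side 0.14 99 [[-0.026, 0.027], [0.025, 0.068]]
side 0.15 50 [[-0.026, 0.019], [0.022, 0.067]]
side 0.16 96 [[-0.025, 0.018], [0.022, 0.076]]
side 0.17 80 [[-0.023, 0.023], [0.021, 0.077]]
side 0.18 95 [[-0.02, 0.011], [0.019, 0.078]]
side 0.19 53 [[-0.012, 0.007], [0.015, 0.077]]
side 0.2 60 [[-0.012, 0.007], [0.006, 0.078]]
side 0.21 34 [[-0.011, 0.071], [0.008, 0.077]]
side 0.22 36 [[-0.011, 0.07], [0.008, 0.078]]
[0.001  0.004  0.0018] [-0.      0.      0.0003] to [ 0.5492 -0.1501  0.174 ]
[ 0.    -0.     0.376] [0. 0. 0.] to [ 0.5492 -0.1501  0.08  ]
```

View pics/c3.png

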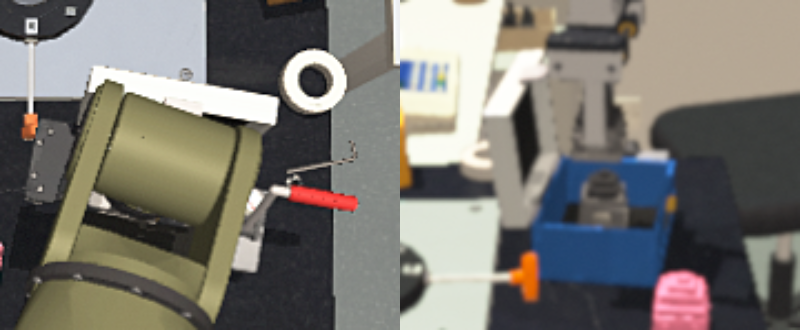

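The crop shows the electrode above the free left half, square with the case and just left of the stored one at (600,185) in the side view. Before lowering I'll check the gripper's clearance to the lid.

Run:
```python
from h import *
R=np.array([[np.cos(Y),-np.sin(Y)],[np.sin(Y),np.cos(Y)]])
for n in("top","side"):
    c=camera(n);P=cloud(c);L=P.copy();L[...,:2]=(P[...,:2]-C)@R
    m=(abs(L[...,0])<.15)&(abs(L[...,1]-.03)<.13)&(L[...,2]>.215)&(L[...,2]<.5);q=L[m]
    for z in np.arange(.215,.5,.02):
        k=q[(q[:,2]>=z)&(q[:,2]<z+.02)]
        if len(k)>5: print(n,z.round(3),len(k),np.percentile(k[:,:2],[2,98],axis=0).round(3).tolist())
plan((cw(0,37,174),Y),(cw(0,37,80),Y),(cw(0,37,43),Y))
```

```text
top 0.255 31 [[-0.035, -0.006], [-0.025, 0.116]]
top 0.275 249 [[-0.034, -0.002], [0.03, 0.127]]
top 0.295 411 [[-0.033, 0.098], [0.031, 0.127]]
top 0.335 118 [[-0.038, 0.025], [-0.025, 0.077]]
top 0.355 22 [[-0.036, 0.03], [-0.029, 0.059]]
top 0.375 18 [[-0.035, 0.038], [-0.031, 0.056]]
top 0.395 26 [[-0.062, 0.005], [-0.01, 0.102]]
top 0.415 174 [[-0.067, -0.006], [0.036, 0.106]]
top 0.435 1219 [[-0.057, -0.011], [0.038, 0.101]]
top 0.455 2569 [[-0.065, -0.013], [0.026, 0.099]]
top 0.475 1638 [[-0.11, -0.006], [-0.022, 0.111]]
top 0.495 318 [[-0.131, 0.007], [-0.066, 0.119]]
side 0.215 68 [[-0.011, 0.07], [0.008, 0.079]]
side 0.235 16 [[-0.026, 0.088], [0.022, 0.12]]
side 0.255 338 [[-0.035, -0.037], [0.031, 0.122]]
side 0.275 344 [[-0.035, -0.042], [0.03, 0.13]]
side 0.295 400 [[-0.031, -0.007], [0.027, 0.128]]
side 0.315 175 [[-0.034, 0.059], [0.027, 0.083]]
side 0.335 349 [[-0.037, 0.035], [0.031, 0.083]]
side 0.355 240 [[-0.034, 0.046], [0.028, 0.076]]
side 0.375 173 [[-0.035, 0.042], [0.026, 0.099]]
side 0.395 376 [[-0.128, 0.067], [0.039, 0.105]]
side 0.415 730 [[-0.135, 0.08], [0.042, 0.11]]
side 0.435 847 [[-0.145, 0.089], [0.037, 0.114]]
side 0.455 889 [[-0.147, -0.003], [0.019, 0.121]]
side 0.475 577 [[-0.148, 0.004], [-0.033, 0.124]]
side 0.495 111 [[-0.149, 0.072], [-0.07, 0.125]]
[0.0008 0.011  0.0021] [-0.     -0.      0.0002] to [ 0.5488 -0.152   0.174 ]
[ 0.    -0.     0.376] [0. 0. 0.] to [ 0.5488 -0.152   0.08  ]
[ 0.    -0.     0.148] [0. 0. 0.] to [ 0.5488 -0.152   0.043 ]
```

Call:
play_rows(
  motion=[
    [[0.0008,0.011,0,0,0,0,-0.3],[0.0008,0.011,0,0,0,0,-0.3],[0.0008,0.011,0.1,0,0,0,-0.3],[0.0008,0.011,0.18,0,0,0,-0.3],[0.0008,0.011,0.24,0,0,0,-0.3],[0.0008,0.011,0.3,0,0,0,-0.3],[0.0008,0.011,0.34,0,0,0,-0.3],[0.0008,0.011,0.376,0,0,0,-0.3],[0.0008,0.011,0.376,0,0,0,-0.3]],
  ],
)

```text
time_s: 7.0
ee_pos: [0.5483, -0.1528, 0.0795]
eef_rot: [-3.141, 0.002, -0.172]
force: [-0.1, -0.1, -6.1]
grip_width: 0.0488
grip_force: 25.0
```

Call:
play_rows(
  motion=[
    [[0,0,0.03,0,0,0,-0.3],[0,0,0.06,0,0,0,-0.3],[0,0,0.09,0,0,0,-0.3],[0,0,0.12,0,0,0,-0.3],[0,0,0.14,0,0,0,-0.3],[0,0,0.148,0,0,0,-0.3],[0,0,0.148,0,0,0,-0.3],[0,0,0.148,0,0,0,-0.3]],
  ],
)

```text
time_s: 7.8
ee_pos: [0.5489, -0.153, 0.0437]
eef_rot: [3.142, -0.0, -0.172]
force: [-0.2, -0.1, -5.9]
grip_width: 0.0487
grip_force: 25.0
```

Call:
play_rows(
  motion=[
    [[0,0,0.004,0,0,0,-0.3],[0,0,0.008,0,0,0,-0.3],[0,0,0.011,0,0,0,-0.3],[0,0,0.011,0,0,0,-0.3]],
  ],
)

```text
time_s: 8.2
ee_pos: [0.5489, -0.153, 0.0414]
eef_rot: [3.141, -0.0, -0.172]
force: [-5.0, 1.3, 4.2]
grip_width: 0.0485
grip_force: 25.0
```

Floor contact. I'll open the jaws by a few millimetres and lift out.

Call:
play_rows(
  motion=[
    [[0,0,0,0,0,0,0.12],[0,0,0,0,0,0,0.14],[0,0,0,0,0,0,0.14],[0,0,0,0,0,0,0.14]],
  ],
)

```text
time_s: 8.6
ee_pos: [0.5488, -0.153, 0.0407]
eef_rot: [3.142, -0.0, -0.172]
force: [-0.5, -0.0, 0.2]
grip_width: 0.0533
grip_force: 0.0
```

Call:
play_rows(
  motion=[
    [[0,0,-0.02,0,0,0,0.14],[0,0,-0.06,0,0,0,0.14],[0,0,-0.12,0,0,0,0.14],[0,0,-0.24,0,0,0,0.14],[0,0,-0.4,0,0,0,0.14],[0,0,-0.6,0,0,0,0.14],[0,0,-0.8,0,0,0,0.14],[0,0,-0.88,0,0,0,-1],[0,0,-0.88,0,0,0,-1]],
  ],
)

```text
time_s: 9.5
ee_pos: [0.5494, -0.1532, 0.2656]
eef_rot: [3.14, -0.007, -0.172]
force: [0.4, -0.4, -0.1]
grip_width: 0.041
grip_force: 0.0
```

Run:
```python
from h import *
R=np.array([[np.cos(Y),-np.sin(Y)],[np.sin(Y),np.cos(Y)]])
for n in("side","top"):
    c=camera(n);P=cloud(c);L=P.copy();L[...,:2]=(P[...,:2]-C)@R
    if n=="side": cv2.imwrite("pics/c4.png",cv2.resize(c["frame"][130:270,200:360,::-1],(640,560)))
    for y0,y1 in((-.06,.0),(.005,.075)):
        m=(abs(L[...,0])<.05)&(L[...,1]>y0)&(L[...,1]<y1)&(L[...,2]>.035)&(L[...,2]<.085);q=L[m]
        if len(q)>5:print(n,len(q),rect(q),np.percentile(q,[2,98],axis=0).round(3).tolist())
print(get_obs()["ee_pos"])
plan((cw(60,0,262),Y),(cw(128,0,262),Y),(cw(128,0,188),Y))
```

```text
side 230 [  6.7 -31.1  48.8  52.    4.8] [[-0.016, -0.053, 0.038], [0.03, -0.008, 0.076]]
side 163 [-1.2 34.  44.4 40.   7.9] [[-0.021, 0.018, 0.042], [0.016, 0.053, 0.072]]
top 46 [-14.3 -32.5  44.7   8.4  87.8] [[-0.018, -0.052, 0.036], [-0.01, -0.01, 0.052]]
top 76 [-13.4  29.8  17.3  33.8   0.2] [[-0.022, 0.013, 0.04], [-0.006, 0.046, 0.071]]
[ 0.54844678 -0.15289209  0.26095683]
[ 0.2409  0.1444 -0.0041] [ 0.     -0.0001  0.    ] to [ 0.6016 -0.1988  0.262 ]
[ 0.272 -0.    -0.   ] [0. 0. 0.] to [ 0.6686 -0.2104  0.262 ]
[ 0.    -0.     0.296] [0. 0. 0.] to [ 0.6686 -0.2104  0.188 ]
```

View pics/c4.png

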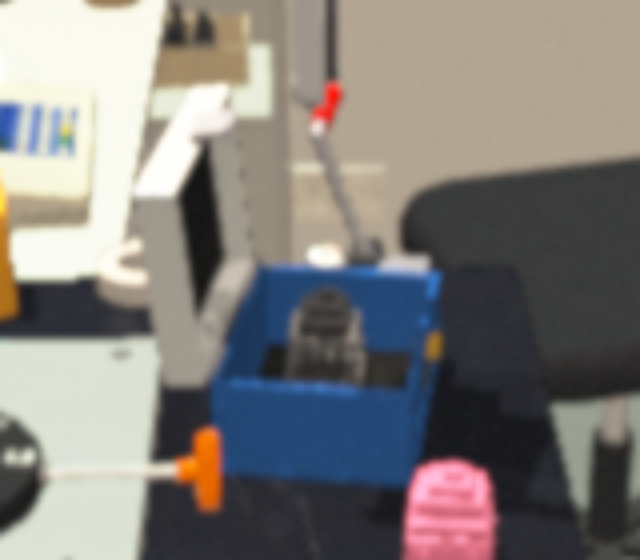

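The electrode stands upright in the case at about (330,340), with its top at z = 71 mm as expected. Now I'll go behind the lid.

Call:
play_rows(
  motion=[
    [[0.1,0.06,0,0,0,0,-1],[0.24,0.144,0,0,0,0,-1],[0.37,0.144,0,0,0,0,-1],[0.513,0.144,0,0,0,0,-1],[0.513,0.144,0,0,0,0,-1],[0.513,0.144,0,0,0,0,-1]],
  ],
)

```text
time_s: 10.2
ee_pos: [0.6686, -0.2102, 0.2582]
eef_rot: [-3.141, 0.004, -0.172]
force: [0.3, -0.1, -0.2]
grip_width: 0.0003
grip_force: 0.0
```

Call:
play_rows(
  motion=[
    [[0,0,0.1,0,0,0,-1],[0,0,0.2,0,0,0,-1],[0,0,0.28,0,0,0,-1],[0,0,0.28,0,0,0,-1],[0,0,0.28,0,0,0,-1]],
  ],
)

```text
time_s: 10.7
ee_pos: [0.6685, -0.2103, 0.1919]
eef_rot: [3.141, -0.0, -0.172]
force: [-0.1, -1.1, -0.0]
grip_width: 0.0003
grip_force: 0.0
```

Run:
```python
from h import *
o=get_obs();print(o["ee_pos"],o["grip_width"],o["force"])
R=np.array([[np.cos(Y),-np.sin(Y)],[np.sin(Y),np.cos(Y)]])
print("case",(o["ee_pos"][:2]-C)@R)
# TCP path: tip bottom corner (front, x-8) or face following lid at radius r
for a in(1.66,1.57,1.4,1.2,1.0,.8,.6,.4,.3,.2,.12):
    r=112
    fx=68-r*np.cos(a)+28*np.sin(a); fz=68+r*np.sin(a)+28*np.cos(a)
    print(a,"face",round(fx,1),round(fz,1)," tcp x",round(fx+8,1)," z",round(fz+19,1))
```

```text
[ 0.66846524 -0.21031961  0.19187969] 0.0003219959655330445 [-0.12069045 -1.12384384 -0.0203244 ]
case [1.27841045e-01 6.17020098e-05]
1.66 face 105.9 177.1  tcp x 113.9  z 196.1
1.57 face 95.9 180.0  tcp x 103.9  z 199.0
1.4 face 76.6 183.1  tcp x 84.6  z 202.1
1.2 face 53.5 182.5  tcp x 61.5  z 201.5
1.0 face 31.0 177.4  tcp x 39.0  z 196.4
0.8 face 10.1 167.9  tcp x 18.1  z 186.9
0.6 face -8.6 154.3  tcp x -0.6  z 173.3
0.4 face -24.3 137.4  tcp x -16.3  z 156.4
0.3 face -30.7 127.8  tcp x -22.7  z 146.8
0.2 face -36.2 117.7  tcp x -28.2  z 136.7
0.12 face -39.8 109.2  tcp x -31.8  z 128.2
```

Call:
play_rows(
  motion=[
    [[-0.055,0,-0.016,0,0,0,-1],[-0.075,0,-0.024,0,0,0,-1],[-0.095,0,-0.028,0,0,0,-1],[-0.135,0,-0.036,0,0,0,-1],[-0.171,0,-0.04,0,0,0,-1],[-0.219,0,-0.042,0,0,0,-1],[-0.265,0,-0.038,0,0,0,-1],[-0.311,0,-0.028,0,0,0,-1],[-0.355,0,-0.016,0,0,0,-1]],
  ],
)

```text
time_s: 11.6
ee_pos: [0.5815, -0.1954, 0.1961]
eef_rot: [3.141, -0.003, -0.172]
force: [1.9, -1.2, 1.5]
grip_width: 0.0004
grip_force: 1.4
```

Run:
```python
from h import *
o=get_obs();print(o["ee_pos"],o["force"])
R=np.array([[np.cos(Y),-np.sin(Y)],[np.sin(Y),np.cos(Y)]])
x=((o["ee_pos"][:2]-C)@R)[0]*1000;z=o["ee_pos"][2]*1000;print(x,z)
c=camera("side");P=cloud(c);cv2.imwrite("pics/c5.png",cv2.resize(c["frame"][120:270,190:360,::-1],(680,600)))
for a in(.9,.8,.7,.6,.5,.4,.33,.27,.2,.15,.11):
    r=112
    fx=68-r*np.cos(a)+28*np.sin(a); fz=68+r*np.sin(a)+28*np.cos(a)
    print(a,round((fx+8-x)/250,3),round(-(fz+19-z)/250,3))
```

```text
[ 0.58148435 -0.19542168  0.19608984] [ 1.87774159 -1.21950582  1.46470232]
39.59378669185865 196.0898401248238
0.9 -0.045 0.016
0.8 -0.086 0.037
0.7 -0.125 0.062
0.6 -0.161 0.091
0.5 -0.194 0.123
0.4 -0.223 0.159
0.33 -0.242 0.185
0.27 -0.256 0.209
0.2 -0.271 0.238
0.15 -0.281 0.259
0.11 -0.287 0.276
```

View pics/c5.png

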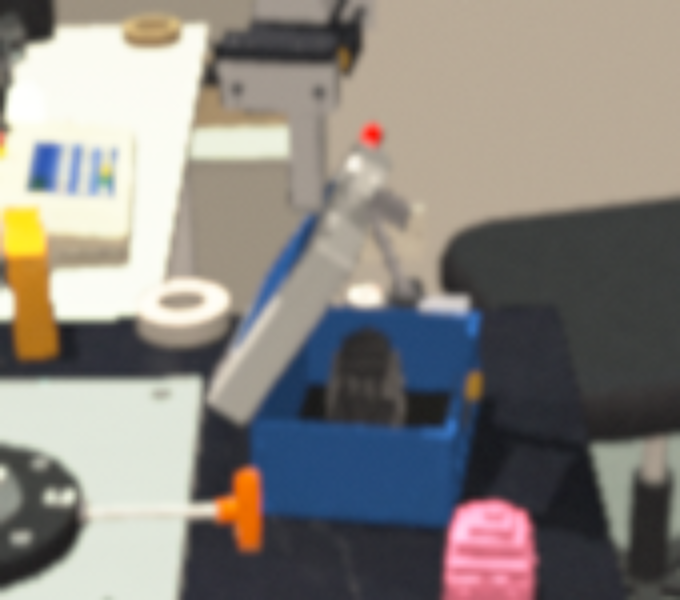

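The lid has swung to about 1 rad, with the fingers behind it at (310,190). Continuing.

Call:
play_rows(
  motion=[
    [[-0.045,0,0.016,0,0,0,-1],[-0.086,0,0.037,0,0,0,-1],[-0.125,0,0.062,0,0,0,-1],[-0.161,0,0.091,0,0,0,-1],[-0.194,0,0.123,0,0,0,-1],[-0.223,0,0.159,0,0,0,-1],[-0.242,0,0.185,0,0,0,-1],[-0.256,0,0.209,0,0,0,-1],[-0.27,0,0.235,0,0,0,-1],[-0.278,0,0.25,0,0,0,-1]],
  ],
)

```text
time_s: 12.65
ee_pos: [0.5128, -0.1833, 0.1317]
eef_rot: [-3.142, 0.0, -0.172]
force: [0.9, -1.0, 0.1]
grip_width: -0.0
grip_force: 0.5
```

Run:
```python
from h import *
o=get_obs();print(o["ee_pos"],o["force"])
R=np.array([[np.cos(Y),-np.sin(Y)],[np.sin(Y),np.cos(Y)]])
print((o["ee_pos"][:2]-C)@R)
for n in("side","top"):
    c=camera(n);P=cloud(c);L=P.copy();L[...,:2]=(P[...,:2]-C)@R
    for x0 in(-.06,-.04,0,.04,.06):
        m=(abs(L[...,0]-x0)<.01)&(abs(L[...,1])>.03)&(abs(L[...,1])<.08)&(L[...,2]>.03)&(L[...,2]<.2);q=L[m]
        if len(q)>5:print(n,x0,len(q),np.percentile(q[:,2],[50,90]).round(4))
plan((cw(-50,0,o["ee_pos"][2]*1000),Y))
```

```text
[ 0.51280426 -0.18327932  0.13169849] [ 0.85933825 -0.97325922  0.10179165]
[-3.01511036e-02  6.11275894e-05]
side -0.06 190 [0.1059 0.1158]
side -0.04 119 [0.1136 0.1151]
side 0 148 [0.1074 0.1098]
side 0.04 133 [0.1019 0.1039]
side 0.06 119 [0.0985 0.1007]
top -0.06 101 [0.07   0.1104]
top 0.04 226 [0.1012 0.1035]
top 0.06 374 [0.0983 0.1007]
[-0.0789  0.0005 -0.0001] [-0.      0.0002  0.    ] to [ 0.4932 -0.1799  0.1317]
```

Call:
play_rows(
  motion=[
    [[0,0,-0.03,0,0,0,-1],[-0.095,0,-0.03,0,0,0,-1],[-0.095,0,-0.03,0,0,0,-1],[-0.095,0,0,0,0,0,-1],[-0.095,0,0.01,0,0,0,-1],[-0.095,0,0.02,0,0,0,-1],[-0.095,0,0.026,0,0,0,-1],[-0.095,0,0.026,0,0,0,-1]],
  ],
)

```text
time_s: 13.55
ee_pos: [0.4896, -0.1793, 0.126]
eef_rot: [-3.142, 0.001, -0.172]
force: [-6.8, 2.1, 10.1]
grip_width: 0.0006
grip_force: 4.9
```

Call:
play_rows(
  motion=[
    [[0,0,0.006,0,0,0,-1],[0,0,0.01,0,0,0,-1],[0,0,0.014,0,0,0,-1],[0,0,0.014,0,0,0,-1]],
  ],
)

```text
time_s: 13.95
ee_pos: [0.4896, -0.1793, 0.1226]
eef_rot: [3.141, 0.001, -0.172]
force: [-7.2, 0.5, 9.5]
grip_width: 0.0001
grip_force: 4.9
```

Call:
play_rows(
  motion=[
    [[0,0,0.004,0,0,0,-1],[0,0,0.008,0,0,0,-1],[0,0,0.012,0,0,0,-1],[0,0,0.016,0,0,0,-1],[0,0,0.02,0,0,0,-1],[0,0,0.024,0,0,0,-1],[0,0,0.026,0,0,0,-1]],
  ],
)

```text
time_s: 14.65
ee_pos: [0.4896, -0.1792, 0.1155]
eef_rot: [-3.141, 0.0, -0.172]
force: [0.2, 0.8, 0.6]
grip_width: 0.0001
grip_force: 0.0
```

Call:
play_rows(
  motion=[
    [[0,0,0.004,0,0,0,-1],[0,0,0.008,0,0,0,-1],[0,0,0.008,0,0,0,-1]],
  ],
)

```text
time_s: 14.95
ee_pos: [0.4898, -0.1793, 0.1149]
eef_rot: [3.141, -0.001, -0.172]
force: [-7.0, 2.5, 15.4]
grip_width: 0.0005
grip_force: 7.6
```

Call:
play_rows(
  motion=[
    [[0,0,-0.2,0,0,0,-1],[0,0,-0.4,0,0,0,-1],[0,0,-0.6,0,0,0,-1],[0,0,-0.6,0,0,0,-1]],
  ],
)

```text
time_s: 15.35
ee_pos: [0.4913, -0.18, 0.2704]
eef_rot: [3.139, -0.01, -0.172]
force: [0.2, 0.0, -0.9]
grip_width: 0.0004
grip_force: 0.0
```

Run:
```python
from h import *
o=get_obs();print(o["ee_pos"],o["force"])
R=np.array([[np.cos(Y),-np.sin(Y)],[np.sin(Y),np.cos(Y)]])
print((o["ee_pos"][:2]-C)@R)
for n in("side","top"):
    c=camera(n);P=cloud(c);H=hsv(c);L=P.copy();L[...,:2]=(P[...,:2]-C)@R
    for x0 in(-.06,-.04,0,.04,.06):
        m=(abs(L[...,0]-x0)<.01)&(abs(L[...,1])<.08)&(L[...,2]>.08)&(L[...,2]<.13);q=L[m]
        if len(q)>5:print(n,x0,len(q),np.percentile(q[:,2],[50,90]).round(4))
    r=((H[...,0]<5)|(H[...,0]>174))&(H[...,1]>190)&(H[...,2]>120)&(L[...,2]>.08)&(L[...,2]<.3)&(abs(L[...,0])<.1)&(L[...,1]<-.1)
    q=L[r]
    if len(q)>5:print(n,"red",len(q),np.percentile(q,[2,50,98],axis=0).round(4).tolist())
plan((cw(62,-157,220),Y),(cw(62,-157,150),Y))
```

```text
[ 0.49127663 -0.17996975  0.27041092] [ 0.18162762  0.00788336 -0.89583031]
[-0.05192752 -0.00036266]
side -0.06 207 [0.0959 0.0975]
side -0.04 219 [0.0974 0.099 ]
side 0 209 [0.0979 0.0992]
side 0.04 204 [0.0974 0.0993]
side 0.06 188 [0.097  0.0989]
side red 27 [[0.0175, -0.1711, 0.1646], [0.0217, -0.1438, 0.1672], [0.0277, -0.1247, 0.1697]]
top -0.06 19 [0.0959 0.0983]
top -0.04 26 [0.0958 0.0973]
top 0 101 [0.0974 0.1001]
top 0.04 350 [0.0969 0.0993]
top 0.06 522 [0.0964 0.0988]
top red 93 [[0.0178, -0.1831, 0.1611], [0.0213, -0.153, 0.1652], [0.0324, -0.1225, 0.1691]]
[0.4616 0.628  0.1782] [ 0.0001 -0.0003  0.    ] to [ 0.5767 -0.3538  0.22  ]
[ 0.   -0.    0.28] [0. 0. 0.] to [ 0.5767 -0.3538  0.15  ]
```

The lid is flat at z ≈ 97 mm front to back, so it's shut. The red handle is at rest at x' ≈ 23, y' ≈ -153, z ≈ 160 mm. Now I'll go behind the lever.

Call:
play_rows(
  motion=[
    [[0.12,0.16,0,0,0,0,-1],[0.24,0.32,0,0,0,0,-1],[0.36,0.48,0,0,0,0,-1],[0.4616,0.628,0,0,0,0,-1],[0.4616,0.628,0,0,0,0,-1],[0.4616,0.628,0,0,0,0,-1],[0.4616,0.628,0,0,0,0,-1]],
  ],
)

```text
time_s: 16.15
ee_pos: [0.5762, -0.3527, 0.263]
eef_rot: [-3.141, 0.001, -0.171]
force: [-0.3, 0.3, 1.0]
grip_width: 0.0001
grip_force: 0.0
```

Call:
play_rows(
  motion=[
    [[0,0,0.12,0,0,0,-1],[0,0,0.24,0,0,0,-1],[0,0,0.36,0,0,0,-1],[0,0,0.47,0,0,0,-1],[0,0,0.47,0,0,0,-1],[0,0,0.47,0,0,0,-1]],
  ],
)

```text
time_s: 16.75
ee_pos: [0.5767, -0.3531, 0.1476]
eef_rot: [3.141, -0.001, -0.171]
force: [0.9, 0.3, 1.0]
grip_width: 0.0002
grip_force: 0.0
```

Run:
```python
from h import *
o=get_obs();print(o["ee_pos"],o["force"])
R=np.array([[np.cos(Y),-np.sin(Y)],[np.sin(Y),np.cos(Y)]])
print((o["ee_pos"][:2]-C)@R)
f=[]
for n,s in(("top",np.s_[140:280,300:470]),("side",np.s_[100:240,200:370])):
    f.append(cv2.resize(camera(n)["frame"][s][:,:,::-1],(400,330)))
cv2.imwrite("pics/c6.png",np.hstack(f))
```

```text
[ 0.57667956 -0.35307367  0.14764499] [0.91548404 0.29429544 0.9978156 ]
[ 0.06184253 -0.15629535]
```

View pics/c6.png

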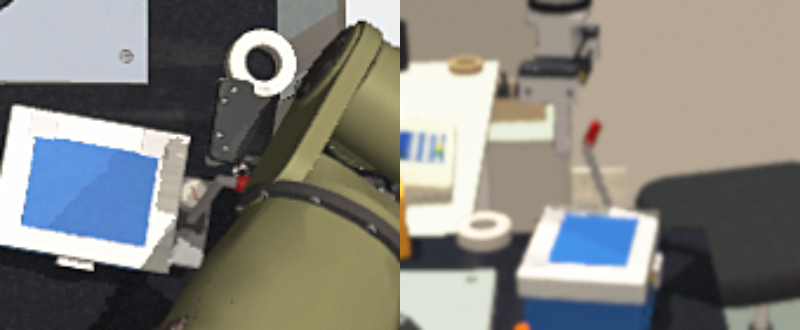

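The crop shows the lid shut and the fingers standing just behind the lever handle, which is at (240,183) in the top view and (593,133) in the side view. Now the pull.

Call:
play_rows(
  motion=[
    [[-0.04,0,0,0,0,0,-1],[-0.08,0,0,0,0,0,-1],[-0.12,0,0,0,0,0,-1],[-0.16,0,0,0,0,0,-1],[-0.2,0,0,0,0,0,-1],[-0.24,0,0,0,0,0,-1],[-0.28,0,0,0,0,0,-1],[-0.32,0,0,0,0,0,-1],[-0.36,0,0,0,0,0,-1],[-0.4,0,0,0,0,0,-1]],
  ],
)

```text
time_s: 17.85
ee_pos: [0.4792, -0.3367, 0.1476]
eef_rot: [3.14, -0.005, -0.171]
force: [15.1, -2.3, -11.5]
grip_width: 0.0007
grip_force: 7.7
```

Call:
play_rows(
  motion=[
    [[-0.01,0,0,0,0,0,-1],[-0.02,0,0,0,0,0,-1],[-0.03,0,0,0,0,0,-1],[-0.04,0,0,0,0,0,-1],[-0.05,0,0,0,0,0,-1],[-0.056,0,0,0,0,0,-1],[-0.06,0,0,0,0,0,-1],[-0.06,0,0,0,0,0,-1]],
  ],
)

```text
time_s: 18.65
ee_pos: [0.4655, -0.3341, 0.1474]
eef_rot: [3.14, -0.007, -0.171]
force: [19.1, -2.2, -14.1]
grip_width: 0.0004
grip_force: 9.7
```

Run:
```python
from h import *
o=get_obs();R=np.array([[np.cos(Y),-np.sin(Y)],[np.sin(Y),np.cos(Y)]])
print((o["ee_pos"][:2]-C)@R,o["ee_pos"][2],o["force"])
for n in("side","top"):
    c=camera(n);P=cloud(c);H=hsv(c);L=P.copy();L[...,:2]=(P[...,:2]-C)@R
    r=((H[...,0]<5)|(H[...,0]>174))&(H[...,1]>180)&(H[...,2]>90)&(L[...,2]>.08)&(L[...,2]<.3)&(abs(L[...,0])<.1)&(L[...,1]<-.1)
    q=L[r]
    if len(q)>2:print(n,"red",len(q),np.percentile(q,[2,50,98],axis=0).round(4).tolist())
```

```text
[-0.05094046 -0.15663526] 0.14740704825208253 [ 19.10927539  -2.23819273 -14.05890354]
side red 21 [[-0.0741, -0.1686, 0.1525], [-0.07, -0.1469, 0.1545], [-0.0663, -0.1229, 0.1568]]
```

Call:
play_rows(
  motion=[
    [[-0.006,0,0,0,0,0,-1],[-0.012,0,0,0,0,0,-1],[-0.016,0,0,0,0,0,-1],[-0.016,0,0,0,0,0,-1],[-0.016,0,0,0,0,0,-1]],
  ],
)

```text
time_s: 19.25
ee_pos: [0.4636, -0.3337, 0.1474]
eef_rot: [3.14, -0.012, -0.171]
force: [36.9, -7.1, -24.1]
grip_width: 0.0002
grip_force: 18.6
```

Call:
play_rows(
  motion=[
    [[-0.003,0,0,0,0,0,-1],[-0.006,0,0,0,0,0,-1],[-0.008,0,0,0,0,0,-1],[-0.008,0,0,0,0,0,-1]],
  ],
)

```text
time_s: 19.65
ee_pos: [0.4631, -0.3335, 0.1474]
eef_rot: [3.139, -0.016, -0.171]
force: [51.4, -8.9, -31.7]
grip_width: 0.0006
grip_force: 25.6
```

Run:
```python
from h import *
o=get_obs();R=np.array([[np.cos(Y),-np.sin(Y)],[np.sin(Y),np.cos(Y)]])
print((o["ee_pos"][:2]-C)@R,o["ee_pos"][2],o["force"])
for n in("side",):
    c=camera(n);P=cloud(c);H=hsv(c);L=P.copy();L[...,:2]=(P[...,:2]-C)@R
    r=((H[...,0]<5)|(H[...,0]>174))&(H[...,1]>180)&(H[...,2]>90)&(L[...,2]>.08)&(L[...,2]<.3)&(abs(L[...,0])<.1)&(L[...,1]<-.1)
    q=L[r]
    if len(q)>2:print(n,"red",len(q),np.percentile(q,[2,50,98],axis=0).round(4).tolist())
```

```text
[-0.05339387 -0.15649147] 0.14742404627506672 [ 51.42994984  -8.9076018  -31.74570941]
side red 18 [[-0.0756, -0.1665, 0.1516], [-0.0723, -0.1453, 0.1537], [-0.0684, -0.1246, 0.1549]]
```

The force rises steeply (51 N), so this is the end of the stroke. Easing back at about 25 mm/s.

Call:
play_rows(
  motion=[
    [[0.01,0,0,0,0,0,-1],[0.02,0,0,0,0,0,-1],[0.03,0,0,0,0,0,-1],[0.04,0,0,0,0,0,-1],[0.05,0,0,0,0,0,-1],[0.06,0,0,0,0,0,-1],[0.07,0,0,0,0,0,-1],[0.08,0,0,0,0,0,-1],[0.09,0,0,0,0,0,-1],[0.1,0,0,0,0,0,-1]],
  ],
)

```text
time_s: 20.7
ee_pos: [0.4836, -0.338, 0.1493]
eef_rot: [3.139, -0.006, -0.172]
force: [5.4, -1.1, 4.9]
grip_width: 0.0009
grip_force: 3.0
```

Call:
play_rows(
  motion=[
    [[0.01,0,0,0,0,0,-1],[0.02,0,0,0,0,0,-1],[0.03,0,0,0,0,0,-1],[0.04,0,0,0,0,0,-1],[0.05,0,0,0,0,0,-1],[0.06,0,0,0,0,0,-1],[0.07,0,0,0,0,0,-1],[0.08,0,0,0,0,0,-1],[0.09,0,0,0,0,0,-1],[0.1,0,0,0,0,0,-1]],
  ],
)

```text
time_s: 21.7
ee_pos: [0.5081, -0.3421, 0.1492]
eef_rot: [3.139, -0.006, -0.171]
force: [5.4, -0.4, 3.7]
grip_width: 0.0005
grip_force: 2.6
```

Call:
play_rows(
  motion=[
    [[0.01,0,0,0,0,0,-1],[0.02,0,0,0,0,0,-1],[0.03,0,0,0,0,0,-1],[0.04,0,0,0,0,0,-1],[0.05,0,0,0,0,0,-1],[0.06,0,0,0,0,0,-1],[0.07,0,0,0,0,0,-1],[0.08,0,0,0,0,0,-1],[0.09,0,0,0,0,0,-1],[0.1,0,0,0,0,0,-1]],
  ],
)

```text
time_s: 22.7
ee_pos: [0.5318, -0.346, 0.1473]
eef_rot: [3.141, -0.002, -0.172]
force: [4.3, -0.7, 3.9]
grip_width: 0.0006
grip_force: 2.5
```

Call:
play_rows(
  motion=[
    [[0.01,0,0,0,0,0,-1],[0.02,0,0,0,0,0,-1],[0.03,0,0,0,0,0,-1],[0.04,0,0,0,0,0,-1],[0.05,0,0,0,0,0,-1],[0.06,0,0,0,0,0,-1],[0.065,0,0,0,0,0,-1],[0.07,0,0,0,0,0,-1],[0.075,0,0,0,0,0,-1],[0.08,0,0,0,0,0,-1]],
  ],
)

```text
time_s: 23.7
ee_pos: [0.5509, -0.3492, 0.1462]
eef_rot: [-3.142, 0.0, -0.172]
force: [2.8, -0.5, -2.2]
grip_width: 0.0003
grip_force: 1.4
```

Call:
play_rows(
  motion=[
    [[0.005,0,0,0,0,0,-1],[0.01,0,0,0,0,0,-1],[0.015,0,0,0,0,0,-1],[0.02,0,0,0,0,0,-1],[0.025,0,0,0,0,0,-1],[0.03,0,0,0,0,0,-1],[0.035,0,0,0,0,0,-1],[0.04,0,0,0,0,0,-1],[0.045,0,0,0,0,0,-1],[0.05,0,0,0,0,0,-1]],
  ],
)

```text
time_s: 24.7
ee_pos: [0.5632, -0.3514, 0.1462]
eef_rot: [3.142, 0.0, -0.172]
force: [0.4, 0.2, -0.2]
grip_width: 0.0004
grip_force: 0.0
```

Call:
play_rows(
  motion=[
    [[0.03,0,0,0,0,0,-1],[0.06,0,0,0,0,0,-1],[0.06,0,-0.15,0,0,0,-1],[0.06,0,-0.3,0,0,0,-1],[0.06,0,-0.45,0,0,0,-1],[0.06,0,-0.6,0,0,0,-1],[0.06,-0.2,-0.6,0,0,0,-1],[0.06,-0.4,-0.6,0,0,0,-1],[0.06,-0.6,-0.6,0,0,0,-1],[0.06,-0.8,-0.6,0,0,0,-1]],
  ],
)

```text
time_s: 25.7
ee_pos: [0.6126, -0.1549, 0.2964]
eef_rot: [-3.142, -0.0, -0.172]
force: [1.0, -0.7, -0.3]
grip_width: 0.0002
grip_force: 0.0
```

Call:
play_rows(
  motion=[
    [[-0.2,-0.2,0,0,0,0,-1],[-0.4,-0.4,0,0,0,0,-1],[-0.5,-0.6,0,0,0,0,-1],[-0.5,-0.8,0,0,0,0,-1],[-0.5,-1,0,0,0,0,-1],[-0.5,-1,0,0,0,0,-1],[-0.5,-1,0,0,0,0,-1]],
  ],
)

```text
time_s: 26.4
ee_pos: [0.5318, 0.1151, 0.2963]
eef_rot: [-3.141, -0.0, -0.167]
force: [-0.6, -0.2, -0.2]
grip_width: 0.0005
grip_force: 0.0
```

Run:
```python
from h import *
o=get_obs();R=np.array([[np.cos(Y),-np.sin(Y)],[np.sin(Y),np.cos(Y)]])
print(o["time_s"],o["ee_pos"],o["force"])
f=[]
for n in("side","top"):
    c=camera(n);P=cloud(c);H=hsv(c);L=P.copy();L[...,:2]=(P[...,:2]-C)@R
    r=((H[...,0]<5)|(H[...,0]>174))&(H[...,1]>190)&(H[...,2]>120)&(L[...,2]>.08)&(L[...,2]<.3)&(abs(L[...,0])<.1)&(L[...,1]<-.1)
    q=L[r]
    if len(q)>2:print(n,"red",len(q),np.percentile(q,[2,50,98],axis=0).round(4).tolist())
    for x0 in(-.055,0,.05):
        m=(abs(L[...,0]-x0)<.01)&(abs(L[...,1])<.08)&(L[...,2]>.08)&(L[...,2]<.13);q=L[m]
        if len(q)>5:print(n,x0,len(q),np.median(q[:,2]).round(4))
    f.append(cv2.resize(c["frame"][:,:,::-1],(400,300)))
cv2.imwrite("pics/c7.png",np.hstack(f))
```

```text
26.4 [0.53178755 0.11507955 0.29632679] [-0.58257467 -0.16040171 -0.24819349]
side red 4 [[0.0179, -0.1317, 0.1647], [0.0198, -0.1272, 0.1661], [0.0229, -0.1233, 0.1686]]
side -0.055 216 0.0964
side 0 201 0.0976
side 0.05 206 0.0973
top red 97 [[0.0175, -0.1838, 0.1608], [0.0209, -0.1514, 0.1651], [0.0326, -0.1226, 0.1685]]
top -0.055 622 0.0958
top 0 615 0.0971
top 0.05 592 0.0965
```

View pics/c7.png

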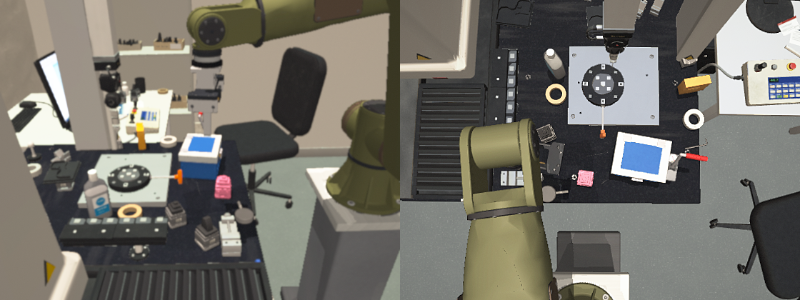

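The picture shows the lid flat and shut at (640,157) and the lever back at rest at (697,157), measuring the same as at the start. The bystanders are still standing and the arm is clear, so I'll hand in.

```bash
python3 -c "
from station import workorder
print(workorder.hand_in())"
```

```text
the job is handed in; nothing more can be done
None
```

I handed the job in at 26.4 s: the finned electrode stands in the case, the lid is snapped shut, the lever was pulled to its stop and eased back to rest, and the other electrodes were left standing; no verdict came back.

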